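# Screw a funnel arm to its bench stand

### The arm

A 6-joint arm with a two-finger parallel gripper is mounted at the origin on the work surface. World frame = base frame: x ahead of the robot, y to its left, z up, the work surface at z = 0. Lengths are in mm, angles in rad, forces in N, time in s.
With the tool pointing down it reaches from about 350 to 775 mm from the base axis. Payload 7.3 kg.
Tool frame: the origin (TCP) lies midway between the tips of the shut fingers; the grasp point (between the pads) lies 19 mm behind it; z points along the fingers, y is the line along which they close (so a half turn about z gives the same grasp; the last joint's range is limited). The gripper opens to 92 mm and grips with 3 to 60 N. Pads are 19 mm wide; open, the fingers measure 130 mm over their backs; the gripper's body (75 mm by 190 mm) begins 47 mm behind the grasp point.
Start: joints at [1.01, 0.342, 1.524, -0, 1.275, -0.146], TCP at [211.567, 480.504, 226.741] pointing down, gripper open.
Joint ranges: [-2.53, 2.53], [-0.77, 2.02], [0.04, 2.7], [-1, 4.14], [0.28, 2.66], [-3.11, 3.11]. Speed limits (rad/s): [2.57, 2.57, 3.14, 3.14, 3.14, 3.14].

### API

Orientations are given as [roll, pitch, yaw] about the fixed x, y, z axes, in that order (R = Rz(yaw) Ry(pitch) Rx(roll)).
In Python, from plant import bot gives the robot as it stands.
- The arm moves only by the tool jog_arm, never from a script. Its arguments are lists of equal length, an entry for each row: "dp": the shift along the tool's x, y, z in m, a list of three; "twist": the turn about the tool's z in degrees. A call has 1 to 10 rows; each row shifts and turns the commanded pose from where the row before left it, along the tool's axes as they then stand; what a row does not reach is not made up. A row lasts 1/8 s, in which the tool goes at most 62.5 mm and 10.7 degrees, less where a joint would pass 70% of its speed; a pose out of reach is approached as far as the arm can. A call is refused whole if a number of a shift passes 0.0625 or a number of a turn 10.7, either way. A call with a gripper value outside its range is refused whole. "jaw" is the finger opening in m, from 0 to 0.0918, set as the call begins (left out, the last holds). The fingers move at their own pace and stop on an object; the grip force is fixed at half the most. Time passes only in rows, so rows that do not move let the fingers close. It gives the time, the measured TCP pose, the force, the opening and the grip force at its end, in the units of the state.
- bot.get_obs(): the state, without advancing time (a new reading comes with each control period).
- bot.capture(name): name is "scene" or "top"; returns the picture (400x640x3 uint8, blue, green, red); there is no depth.
- bot.camera_params(name): a dict with "fx", "fy", "cx", "cy" (pixels), "R" (3x3) and "t" (3): a world point X has camera coordinates R X + t. Camera axes: x right, y down, z forward; pixel columns grow to the right and rows downward; lengths in mm; the calibration is good to about 2 mm. A picture is of the moment at which its call begins. camera_params takes no time and is no camera call.
- bot.close_job(): hands the job in; it is judged then, once.
Trained networks look in the newest picture that a camera, given by its name, has taken for a name from the list of things; names that differ only in an ending like _2 or _b are one class to them, and where a whole thing is asked for, a point or a joint stands for the part that bears it (a point fixed in the world has none). Each returns a list of dicts, best first, with "confidence" (0 to 1); they miss things now and then, are a little off and sometimes report something else, mostly with a low value. They report only what shows in the picture. A call takes as long as a camera call. They do not tell look-alikes from the thing itself.
- bot.find_in(camera, label): "bbox" ([centre column, centre row, width, height] in pixels, round what is visible of it).
- bot.masks_of(camera, label): "pixels" (400x640 bool, what is visible of it) and "bbox" ([centre column, centre row, width, height] in pixels, round what is visible of it).
The state is a dict: "time": time; "joint_positions": joint angles; "dq": joint speeds; "tau": joint torques, N m; "tool_pos": TCP position; "tcp_rot": TCP orientation; "contact_force": force on the tool from outside, world axes, zero at the start; "moment": the same for the moment, N m; "grip_width": finger opening in mm; "finger_force": force on a finger pad.
Only numpy, scipy, OpenCV 4.12 (cv2) and the standard library are available. Lean on these libraries where they do the work, as an engineer would, in place of code of your own. Each camera call takes 0.05 s, during which the arm holds its last target. There are 200 camera calls.

### The job

Put the funnel support together: lay the white funnel arm flat on the dark stand, pointing the same way as the stand, so that its screw hole lines up with the hole in the stand's square pillar and it also rests on the narrow pillar. Let go of it, then put the blue thumbscrew down through both holes until its collar sits flat on the arm. Leave the black thumbscrew in the orange rack.

Things in the scene. Friction and masses are not known exactly. Their poses are not given: they have to be found in the camera images.
- stand: Dark steel stand fixed to the bench. Origin: axis of its screw hole, at bench level; x points along the stand from hole to rest. Square pillar 60 x 60 mm round the origin, top 45 mm above the bench, upright 24 mm round through hole in its middle. Narrow rest pillar, no hole, also 45 mm high, from x = 100 to 130 mm, 60 mm wide. A 12 mm high bar joins them.
- funnel_arm: White plastic arm, 0.15 kg, lying flat on the bench. Origin: centre of its 24 mm screw hole, on the underside; x points along the arm to its ring (76 mm wide, centre x = 160 mm), z up. 60 x 60 mm plate round the hole, then a 40 mm wide bar, all 8 mm thick. Grip the upright fin at the balance point, centre x = 80 mm: 34 mm along x, 12 mm thick in y, top 52 mm above the underside.
- blue_screw: Blue thumbscrew, 0.06 kg, hanging upright in one of two 16 mm holes, 100 mm apart, of a fixed orange rack 170 x 60 mm, 50 mm high. Origin: on the axis, underside of its collar, z up. Below: 12 mm shank, 42 mm long, tapered tip, slides in without turning. Above: collar 42 mm wide, 6 mm thick, then round knob 26 mm wide, top 45 mm above the origin.
- black_screw: Black thumbscrew with a shank only 20 mm long, too short here, otherwise like the blue one; it hangs in the other hole of the orange rack. Origin: on the axis, underside of its collar.
Things that resemble listed ones, but are neither listed nor needed, are in the scene too. What is shaped like the funnel_arm but turquoise or yellow is not meant. What is shaped like the stand but purple is not meant.

How it is judged (in metres and radians):
On the way:
1. the funnel arm lies released and flat on the stand's two pillars, pointing along the stand, its hole over the stand's hole (within 12 mm) (horizontal distance between funnel_arm and stand below 0.012 m and z of funnel_arm in the frame of stand between 0.042 and 0.049 m and angle between funnel_arm's own z axis and vertical below 0.06 rad and angle between the x axis of funnel_arm and the x axis of stand, either way round below 0.25 rad and contact force between the fingers and funnel_arm below 0.3 N), for 0.2 s.
At the end, for the whole second after the job is handed in: Arm flat (0.06 rad) on both pillars, within 0.3 rad of the stand's direction, holes within 14 mm; blue thumbscrew upright (0.12 rad) through both holes, within 10 mm of the axis, collar down on the arm (4 mm); both at rest; black thumbscrew still in the rack (30 mm) (horizontal distance between funnel_arm and stand below 0.014 m and z of funnel_arm in the frame of stand between 0.042 and 0.049 m and angle between funnel_arm's own z axis and vertical below 0.06 rad and angle between the x axis of funnel_arm and the x axis of stand, either way round below 0.3 rad and horizontal distance between blue_screw and stand below 0.01 m and z of blue_screw in the frame of stand between 0.049 and 0.057 m and angle between blue_screw's own z axis and vertical below 0.12 rad and linear speed of each of blue_screw, funnel_arm below 0.02 m/s and distance of black_screw from where it was at the start of the episode below 0.03 m); the robot touches nothing.
It fails at once if the black thumbscrew is moved more than 30 mm (distance of black_screw from where it was at the start of the episode above 0.03 m).
It also fails if it takes over 67 s, if anything falls off the work surface, if the arm or the gripper's body presses on something with over 40 N, if the wrist force passes 120 N, or if a joint passes its speed limit or range.

## Working session

There is one attempt and no reset: what is moved stays moved. The work goes in short steps, Python scripts to look and compute and a tool call to move; the robot and the scene stay as the last step left them, time stands still between calls to the robot, and variables do not carry over. Pictures are saved under pics/ and viewed, at most 10 in all, crops included, and the job is handed in when it is done.

Besides the shell and the picture viewer there is one more tool, called as name(argument=value, ...), one argument or row to a line, values as JSON. jog_arm: Moves the arm, as the interface text tells. Its arguments: {"type":"object","properties":{"dp":{"type":"array"},"twist":{"type":"array"},"jaw":{"type":"number"}},"required":["dp","twist"]}

```bash
mkdir -p pics; ls; python3 - <<'E'
from plant import bot
import cv2,numpy as np
print(bot.get_obs())
for n in("scene","top"):
    im=bot.capture(n);cv2.imwrite(f"pics/{n}0.png",im)
    p=bot.camera_params(n);print(n,p)
E
```

```text
pics
{'time': 0.0, 'joint_positions': array([ 1.01000987e+00,  3.42690026e-01,  1.52504717e+00,  1.82736482e-05,
        1.27536939e+00, -1.46001671e-01]), 'dq': array([ 4.24056689e-04, -7.93201193e-04,  9.27621349e-04, -1.17818129e-05,
        1.04571516e-03, -1.06789385e-03]), 'tau': array([-2.16962289e-03, -4.31250465e+01, -2.44215077e+01,  7.14210025e-02,
        5.61986875e-02, -1.23231071e-04]), 'tool_pos': array([211.32523655, 480.14003501, 226.05140238]), 'tcp_rot': array([-3.14009737e+00, -2.37539905e-04,  2.72680236e+00]), 'contact_force': array([-1.34920998,  0.03837231, -0.16423448]), 'moment': array([-0.00329408, -0.00788315,  0.00251826]), 'finger_force': 0.0, 'grip_width': 92.06588986114495}
scene {'fx': 518.7357306790631, 'fy': 518.7357306790631, 'cx': 326.57712989793833, 'cy': 207.59434726059766, 'R': array([[ 0.05394425,  0.99846888,  0.01224395],
       [ 0.87097832, -0.04105245, -0.48960337],
       [-0.48835108,  0.0370755 , -0.87185929]]), 't': array([ -29.51838808, -340.63876056, 1478.6661629 ])}
top {'fx': 364.95082706609674, 'fy': 364.95082706609674, 'cx': 321.17391345630165, 'cy': 204.03586638132668, 'R': array([[ 2.72951092e-02, -9.99617792e-01,  4.38714238e-03],
       [-9.92032153e-01, -2.76274458e-02, -1.22918398e-01],
       [ 1.22992623e-01, -9.97115201e-04, -9.92407084e-01]]), 't': array([ -14.51507914,  423.4643757 , 1012.23354848])}
```

View pics/scene0.png

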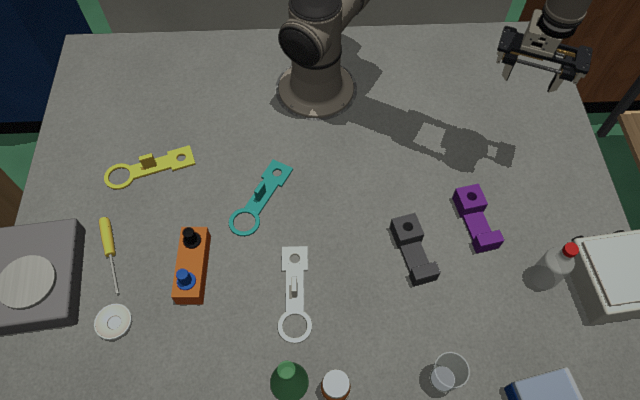

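View pics/top0.png

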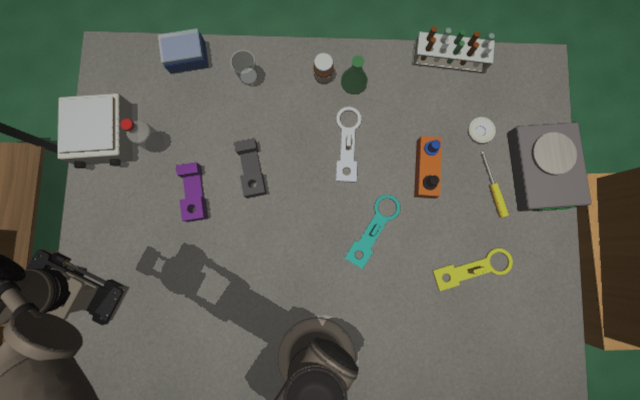

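The scene image shows these candidates:
- **Arms:** white (294,295), turquoise (260,198) and yellow (150,165). I choose white.
- **Stands:** dark (414,248) and purple (478,217). I choose dark.
- **Screws:** blue knob (184,278) and black knob (191,237), both in the orange rack. I choose blue.

In the top image they are at arm (347,145), stand (250,168) and blue screw (432,147). Next is a close crop of each.

```bash
cat > h.py <<'E'
from plant import bot
import cv2,numpy as np
def ray(n,u,v):
    p=bot.camera_params(n);R=np.array(p['R']);t=np.array(p['t'])
    return -R.T@t, R.T@np.array([(u-p['cx'])/p['fx'],(v-p['cy'])/p['fy'],1])
def atz(n,u,v,z):
    c,d=ray(n,u,v);return (c+d*(z-c[2])/d[2])[:2]
def proj(n,X):
    p=bot.camera_params(n);x=np.array(p['R'])@np.asarray(X,float)+p['t']
    return np.array([p['fx']*x[0]/x[2]+p['cx'],p['fy']*x[1]/x[2]+p['cy']])
E
python3 - <<'E'
import cv2,numpy as np
s=cv2.imread('pics/scene0.png');t=cv2.imread('pics/top0.png')
def c(im,u,v,w,h,k=4):
    o=cv2.resize(im[v:v+h,u:u+w],None,fx=k,fy=k,interpolation=cv2.INTER_CUBIC)
    for i in range(0,w,10): cv2.line(o,(i*k,0),(i*k,6 if i%50 else 14),(0,255,255),1)
    for i in range(0,h,10): cv2.line(o,(0,i*k),(6 if i%50 else 14,i*k),(0,255,255),1)
    return o
a=np.hstack([c(t,310,100,66,75),c(t,220,130,66,75),c(t,400,120,66,75)])
b=np.hstack([c(s,262,240,66,75+0),c(s,380,208,66,75),c(s,160,225,66,75)])
cv2.imwrite('pics/m.png',np.vstack([a,b]))
E
```

```text
(no output)
```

View pics/m.png

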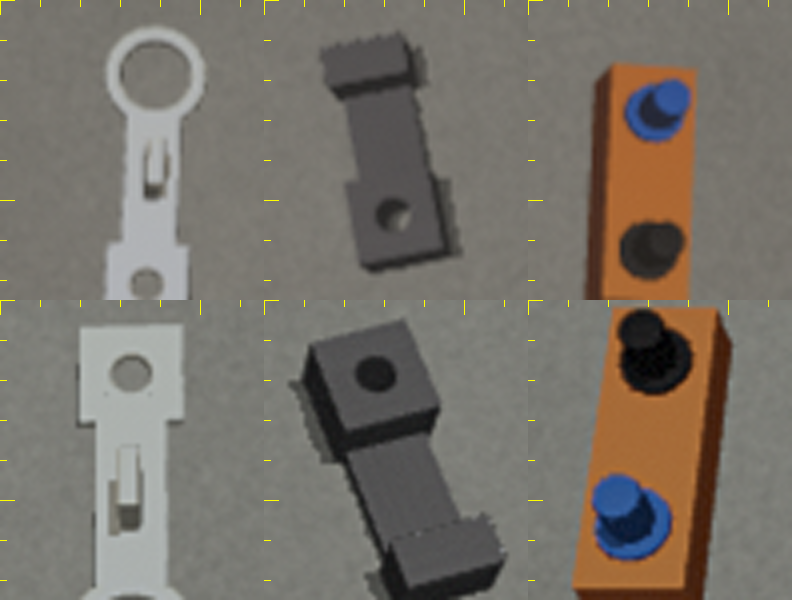

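```bash
python3 - <<'E'
from h import *
q={'armhole':(6,(346.5,170.75),(294.75,258.25)),'ring':(6,(348.75,118.75),(295,326)),
'standhole':(44,(252.25,183.75),(408,226.75)),'pillar':(45,None,(380+109.5/4,208+75/4)),'rest':(45,None,(425.25,269.75)),
'blueknob':(95,(436,144.25),(182,274.25)),'bluecollar':(55,(432.25,148),(186,280.25)),'blackknob':(95,(437,180),(188.2,232.3))}
for k,(z,a,b) in q.items():
    for n,c in(('top',a),('scene',b)):
        if c: print(k,n,atz(n,*c,z).round(1))
E
```

```text
armhole top [526.7 -74.5]
armhole scene [527.  -73.5]
ring top [685.2 -78.2]
ring scene [688.2 -76.9]
standhole top [473.6 192.6]
standhole scene [476.5 194.3]
pillar scene [476.9 192.6]
rest scene [586.4 218.5]
blueknob top [ 587.3 -309.8]
blueknob scene [ 591.5 -309.4]
bluecollar top [ 588.2 -311.9]
bluecollar scene [ 589.3 -310. ]
blackknob top [ 488.7 -311.4]
blackknob scene [ 492.7 -303.8]
```

jog_arm(
  dp=[
    [0,0,0],
    [0,0,0],
    [0,0,0],
    [-0.029,-0.039,0],
    [-0.029,-0.039,0],
    [-0.029,-0.039,0],
    [-0.029,-0.039,0],
    [-0.029,-0.039,0],
    [-0.029,-0.039,0],
    [-0.029,-0.039,0],
  ],
  twist=[-7.5,-7.5,-7.5,0,0,0,0,0,0,0],
  jaw=0.07,
)

```text
time: 1.35
tool_pos: [409.1, 201.6, 226.5]
tcp_rot: [3.142, -0.0, 3.119]
contact_force: [-0.0, -0.2, 0.2]
grip_width: 70.0
finger_force: 0.0
```

jog_arm(
  dp=[
    [-0.029,-0.039,0],
    [-0.029,-0.039,0],
    [-0.029,-0.039,0],
    [-0.029,-0.039,0],
    [-0.029,-0.039,0],
    [-0.029,-0.039,0],
    [-0.029,-0.039,0],
    [0,0,0.05],
    [0,0,0.04],
    [0,0,0],
  ],
  twist=[0,0,0,0,0,0,0,0,0,0],
)

```text
time: 2.6
tool_pos: [603.1, -73.9, 133.2]
tcp_rot: [3.14, -0.008, 3.119]
contact_force: [-0.1, 0.1, 0.4]
grip_width: 70.3
finger_force: 0.0
```

```bash
python3 - <<'E'
from h import *
im=bot.capture('scene');cv2.imwrite('pics/a.png',cv2.resize(im[210:350,230:370],None,fx=4,fy=4,interpolation=cv2.INTER_CUBIC))
o=bot.get_obs();print(o['tool_pos'],proj('scene',o['tool_pos']),[proj('scene',[607+s*17*1,-76+ (6)*k,52]) for s in(-1,1) for k in (-1,1)])
E
```

```text
[604.80447309 -74.1904822  135.96084192] [292.72568647 267.48309333] [array([290.72992885, 276.24003528]), array([296.18346286, 275.98965583]), array([291.04640364, 290.90053536]), array([296.58022991, 290.64067118])]
```

View pics/a.png

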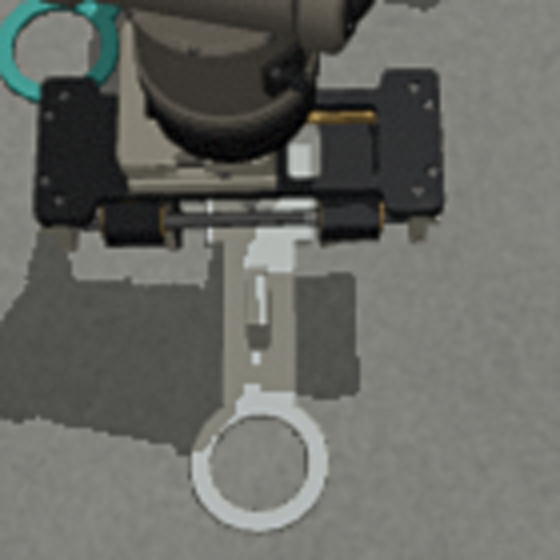

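The crop shows the white arm under the open gripper. The top front edge of its fin is at about (294,291), within 1 px of the prediction. Next I go down and grip.

jog_arm(
  dp=[
    [-0.002,-0.0015,0.03],
    [0,0,0.03],
    [0,0,0.03],
    [0,0,0.025],
    [0,0,0],
    [0,0,0],
  ],
  twist=[0,0,0,0,0,0],
)

```text
time: 3.4
tool_pos: [608.9, -76.1, 24.0]
tcp_rot: [-3.141, 0.004, 3.12]
contact_force: [-0.1, -0.5, -0.1]
grip_width: 70.2
finger_force: 0.0
```

jog_arm(
  dp=[
    [0,0,0],
    [0,0,0],
    [0,0,0],
    [0,0,0],
    [0,0,0],
    [0,0,0],
  ],
  twist=[0,0,0,0,0,0],
  jaw=0.005,
)

```text
time: 4.15
tool_pos: [607.4, -75.9, 21.7]
tcp_rot: [3.141, -0.0, 3.119]
contact_force: [0.1, -0.9, -0.1]
grip_width: 14.8
finger_force: 0.0
```

jog_arm(
  dp=[
    [0,0,-0.02],
    [0,0,-0.03],
    [0,0,-0.04],
    [0,0,-0.04],
    [0,0,0],
    [0,0,0],
  ],
  twist=[0,0,0,0,0,0],
)

```text
time: 4.9
tool_pos: [606.6, -75.7, 150.6]
tcp_rot: [3.141, -0.002, 3.119]
contact_force: [-0.2, 0.2, -0.9]
grip_width: 11.7
finger_force: 30.0
```

jog_arm(
  dp=[
    [0.0099,0.0476,0],
    [0.0099,0.0476,0],
    [0.0099,0.0476,0],
    [0.0099,0.0476,0],
    [0.0099,0.0476,0],
    [0.0099,0.0476,0],
    [0,0,0],
    [0,0,0.02],
    [0,0,0.02],
    [0,0,0],
  ],
  twist=[0,0,0,0,0,0,-7.2,-7.2,0,0],
)

```text
time: 6.15
tool_pos: [552.2, 210.5, 108.5]
tcp_rot: [3.142, -0.007, -2.912]
contact_force: [-0.7, 0.3, -1.5]
grip_width: 12.1
finger_force: 30.0
```

```bash
python3 - <<'E'
from h import *
im=bot.capture('scene')
k=5;o=bot.get_obs();print(o)
cv2.imwrite('pics/b.png',cv2.resize(im[170:310,360:500],None,fx=k,fy=k,interpolation=cv2.INTER_CUBIC)[:600])
p=o['tool_pos'];y=o['tcp_rot'][2]-np.pi
u=np.array([np.cos(y),np.sin(y),0]);b=p+np.array([0,0,-14])
for x in(0,160,198): print(x,((proj('scene',b-u*80+u*x)-[360,170])*k).round(), (b-u*80+u*x).round(1))
E
```

```text
{'time': 6.2, 'joint_positions': array([ 2.34448146e-01,  5.74925078e-01,  1.48591563e+00,  9.79080923e-05,
        1.08478941e+00, -1.56542281e+00]), 'dq': array([-7.12703400e-04, -2.71286176e-02, -3.17968081e-02, -1.32758777e-03,
        2.81740649e-03,  8.64742423e-05]), 'tau': array([ 6.73101470e-02, -5.16869867e+01, -2.14151698e+01, -2.89414386e-02,
        7.30191381e-02, -5.29291647e-03]), 'tool_pos': array([553.19911512, 210.70343586, 109.94940105]), 'tcp_rot': array([ 3.14152796, -0.00403788, -2.9125638 ]), 'contact_force': array([-0.29084057, -0.37949243, -1.72520936]), 'moment': array([0.07203103, 0.01954155, 0.07166218]), 'finger_force': 29.99973088502884, 'grip_width': 11.957468542606504}
0 [253. 229.] [475.3 192.5  95.9]
160 [388. 550.] [631.1 228.9  95.9]
198 [422. 632.] [668.1 237.5  95.9]
```

View pics/b.png

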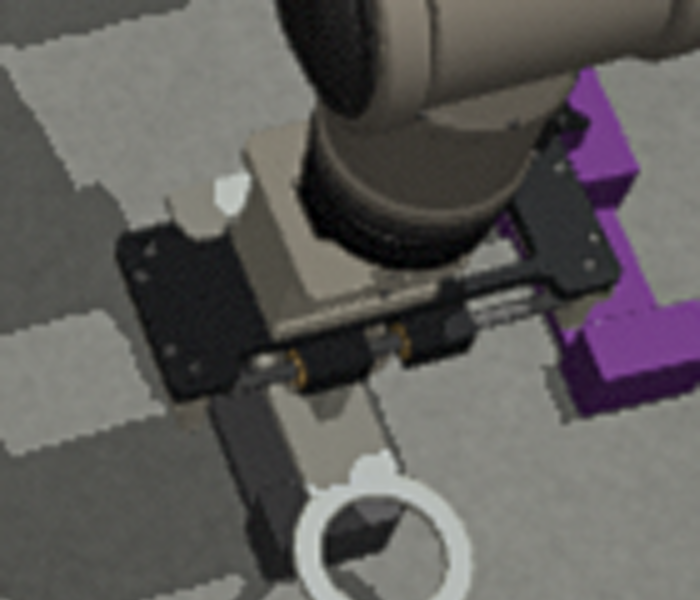

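The crop shows the held white arm over the dark stand. Its ring centre is at about (384,558) in the crop, which is (437,282) in the image. That matches the prediction within about 2 mm, so I lower it.

jog_arm(
  dp=[
    [0,0.001,0.02],
    [0,0,0.012],
    [0,0,0.008],
    [0,0,0],
    [0,0,0],
  ],
  twist=[0,0,0,0,0],
)

```text
time: 6.82
tool_pos: [554.5, 212.0, 72.3]
tcp_rot: [3.142, 0.001, -2.912]
contact_force: [-0.2, 0.6, -1.0]
grip_width: 11.8
finger_force: 30.0
```

jog_arm(
  dp=[
    [0,0,0.002],
    [0,0,0.002],
    [0,0,0],
    [0,0,0],
  ],
  twist=[0,0,0,0],
)

```text
time: 7.32
tool_pos: [554.5, 212.1, 69.2]
tcp_rot: [3.142, 0.002, -2.912]
contact_force: [-1.7, -1.4, 6.9]
grip_width: 12.0
finger_force: 30.0
```

jog_arm(
  dp=[
    [0,0,0],
    [0,0,0],
    [0,0,0],
    [0,0,0],
    [0,0,0],
    [0,0,0],
    [0,0,0],
  ],
  twist=[0,0,0,0,0,0,0],
  jaw=0.05,
)

```text
time: 8.2
tool_pos: [554.1, 212.0, 67.8]
tcp_rot: [3.142, 0.0, -2.912]
contact_force: [-0.2, -0.4, 0.4]
grip_width: 49.9
finger_force: 0.0
```

jog_arm(
  dp=[
    [0,0,-0.03],
    [0,0,-0.05],
    [0,0,-0.06],
    [0.04,-0.045,0],
    [0,-0.055,0],
    [0,-0.055,0],
    [0,-0.055,0],
    [0,-0.055,0],
    [0,-0.055,0],
    [0,0,0],
  ],
  twist=[0,0,0,0,0,0,0,0,0,0],
)

```text
time: 9.45
tool_pos: [588.1, -112.6, 207.2]
tcp_rot: [-3.141, -0.0, -2.917]
contact_force: [0.3, 0.0, 0.7]
grip_width: 50.1
finger_force: 0.0
```

```bash
python3 - <<'E'
from h import *
o=bot.get_obs();print(o['tool_pos'],o['tcp_rot'],o['time'])
c=lambda im,u,v,w,h,k:cv2.resize(im[v:v+h,u:u+w],None,fx=k,fy=k,interpolation=cv2.INTER_CUBIC)
s=bot.capture('scene');t=bot.capture('top')
cv2.imwrite('pics/c.png',np.hstack([c(s,380,200,80,110,5),c(t,210,90,80,110,5)]))
E
```

```text
[ 588.07769046 -112.60333357  207.20858586] [-3.14090309e+00 -1.53051425e-04 -2.91727160e+00] 9.45
```

View pics/c.png

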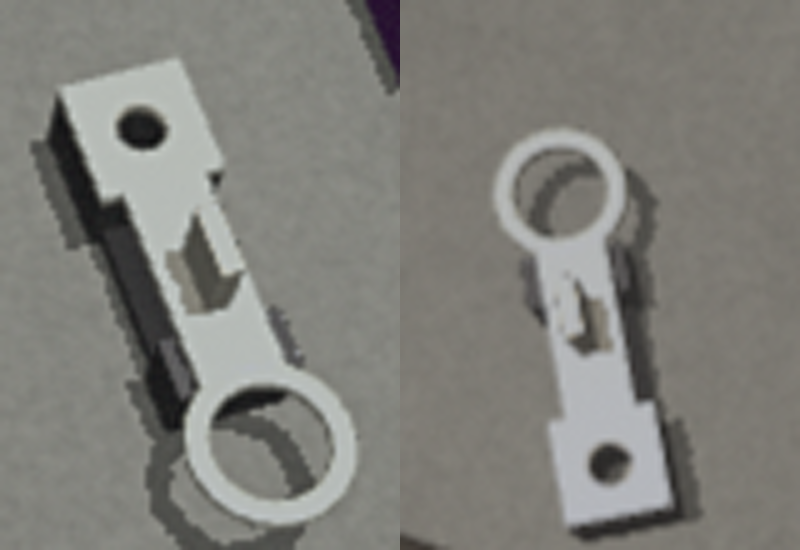

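The crop shows the arm flat on both pillars, with the dark hole seen through it at about (408,226) in the scene image. The next move goes over the blue screw.

jog_arm(
  dp=[
    [0.0108,-0.0482,0],
    [0.0108,-0.0482,0],
    [0.0108,-0.0482,0],
    [0.0108,-0.0482,0],
    [0,0,0.045],
    [0,0,0.045],
    [0,0,0],
    [0,0,0],
  ],
  twist=[0,0,0,0,0,0,0,0],
  jaw=0.06,
)

```text
time: 10.55
tool_pos: [590.8, -305.7, 119.8]
tcp_rot: [-3.14, 0.002, -2.911]
contact_force: [-0.4, -0.4, 1.1]
grip_width: 60.0
finger_force: 0.0
```

```bash
python3 - <<'E'
from h import *
print('hole',atz('scene',408.2,225.6,52),atz('top',252,182.6,52))
o=bot.get_obs();print(o['tool_pos'],o['tcp_rot'])
c=lambda im,u,v,w,h,k:cv2.resize(im[v:v+h,u:u+w],None,fx=k,fy=k,interpolation=cv2.INTER_CUBIC)
s=bot.capture('scene');t=bot.capture('top')
cv2.imwrite('pics/d.png',np.hstack([c(s,145,215,80,100,5),c(t,390,110,80,100,5)]))
P=o['tool_pos']
print((proj('scene',P)-[145,215])*5,(proj('top',P)-[390,110])*5+[400,0])
E
```

```text
hole [477.55783231 193.38186873] [475.40608773 191.88973468]
[ 590.84199393 -305.73828936  119.81601981] [-3.13974937e+00  1.97072179e-03 -2.91081600e+00]
[180.11852234 271.65703419] [637.03888441 151.1344517 ]
```

View pics/d.png

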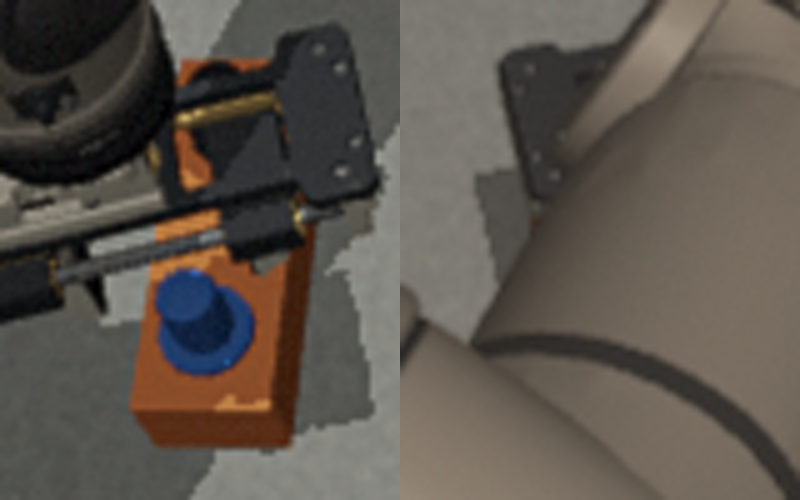

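The left half shows the blue knob top at about (187,293) in the crop, between the fingers. A shift of about 4 mm is needed. The top view is blocked by the arm.

jog_arm(
  dp=[
    [0.002,-0.004,0.02],
    [0,0,0.02],
    [0,0,0.018],
    [0,0,0],
    [0,0,0],
    [0,0,0],
  ],
  twist=[0,0,0,0,0,0],
)

```text
time: 11.4
tool_pos: [589.1, -311.0, 60.8]
tcp_rot: [-3.14, 0.001, -2.912]
contact_force: [-0.6, -0.4, 0.4]
grip_width: 59.9
finger_force: 0.0
```

jog_arm(
  dp=[
    [0,0,0],
    [0,0,0],
    [0,0,0],
    [0,0,0],
    [0,0,0],
    [0,0,0],
    [0,0,0],
    [0,0,0],
  ],
  twist=[0,0,0,0,0,0,0,0],
  jaw=0.015,
)

```text
time: 12.4
tool_pos: [588.5, -310.6, 59.7]
tcp_rot: [3.141, -0.0, -2.912]
contact_force: [-0.6, 1.2, 1.2]
grip_width: 25.6
finger_force: 30.0
```

jog_arm(
  dp=[
    [0,0,-0.02],
    [0,0,-0.03],
    [0,0,-0.03],
    [0,0,-0.03],
    [-0.0005,0.047,0],
    [-0.0005,0.047,0],
    [-0.0005,0.047,0],
    [-0.0005,0.047,0],
    [-0.0005,0.047,0],
    [-0.0005,0.047,0],
  ],
  twist=[0,0,0,0,0,0,0,0,0,0],
)

```text
time: 13.65
tool_pos: [526.9, -34.0, 169.8]
tcp_rot: [-3.141, 0.0, -2.913]
contact_force: [0.3, -0.2, -0.5]
grip_width: 25.5
finger_force: 30.0
```

jog_arm(
  dp=[
    [-0.0005,0.047,0],
    [-0.0005,0.047,0],
    [-0.0005,0.047,0],
    [-0.0005,0.047,0],
    [0,0.046,0],
    [0,0,0],
    [0,0,0],
    [0,0,0],
  ],
  twist=[0,0,0,0,0,0,0,0],
)

```text
time: 14.65
tool_pos: [476.5, 191.9, 169.7]
tcp_rot: [-3.141, 0.0, -2.914]
contact_force: [-0.4, 0.0, -0.4]
grip_width: 25.4
finger_force: 30.0
```

```bash
python3 - <<'E'
from h import *
o=bot.get_obs();print(o['tool_pos'],o['tcp_rot'],o['contact_force'],o['grip_width'])
c=lambda im,u,v,w,h,k:cv2.resize(im[v:v+h,u:u+w],None,fx=k,fy=k,interpolation=cv2.INTER_CUBIC)
s=bot.capture('scene');t=bot.capture('top')
cv2.imwrite('pics/e.png',np.hstack([c(s,365,155,80,110,5),c(t,210,130,80,110,5)]))
for dz in(-10,-52):
  P=o['tool_pos']+[0,0,dz]
  print(dz,(proj('scene',P)-[365,155])*5,(proj('top',P)-[210,130])*5+[400,0])
E
```

```text
[476.51394542 191.85411976 169.70433997] [-3.14137467e+00  3.67275010e-05 -2.91381432e+00] [-0.37985335  0.01855923 -0.36996948] 25.358893317612996
-10 [249.62811225 235.78920813] [570.59970869 221.77609622]
-52 [234.40838898 283.01420708] [587.08282167 238.13737974]
```

View pics/e.png

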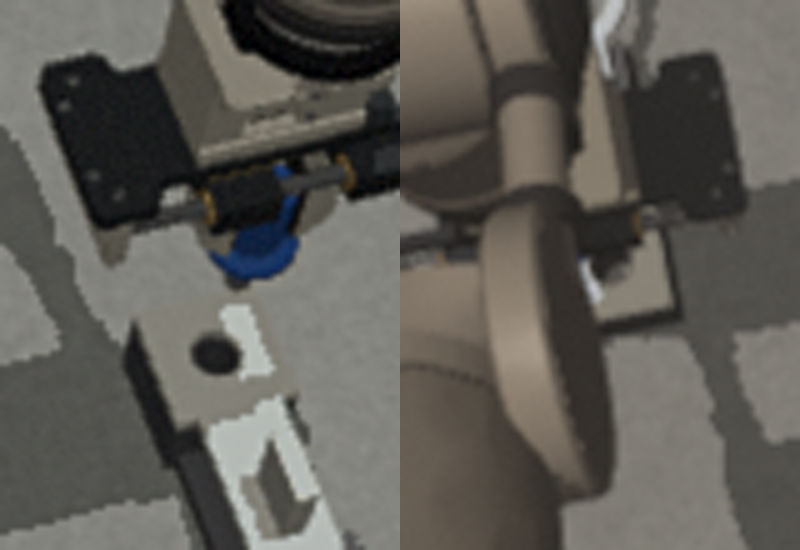

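In the scene crop the shank tip is at about (236,288) and the arm's hole at (217,354). Both lie on the axis predicted from the TCP within about 1 px, so I insert.

jog_arm(
  dp=[
    [0,0.001,0.025],
    [0,0,0.025],
    [0,0,0.015],
    [0,0,0.01],
    [0,0,0.01],
    [0,0,0],
  ],
  twist=[0,0,0,0,0,0],
)

```text
time: 15.5
tool_pos: [475.7, 193.8, 84.3]
tcp_rot: [3.142, -0.001, -2.912]
contact_force: [1.1, 0.1, -0.9]
grip_width: 25.5
finger_force: 30.0
```

jog_arm(
  dp=[
    [0,0,0.006],
    [0,0,0.006],
    [0,0,0.004],
    [0,0,0.002],
    [0,0,0],
    [0,0,0],
  ],
  twist=[0,0,0,0,0,0],
)

```text
time: 16.25
tool_pos: [476.0, 194.0, 66.8]
tcp_rot: [3.142, 0.0, -2.912]
contact_force: [0.1, -0.6, -1.4]
grip_width: 25.5
finger_force: 30.0
```

No contact force yet, and the shank is well inside. I go the last 3–4 mm slowly.

jog_arm(
  dp=[
    [0,0,0.002],
    [0,0,0.001],
    [0,0,0],
    [0,0,0],
    [0,0,0],
  ],
  twist=[0,0,0,0,0],
)

```text
time: 16.88
tool_pos: [475.9, 193.9, 63.8]
tcp_rot: [3.142, 0.0, -2.912]
contact_force: [0.7, -0.0, -0.8]
grip_width: 25.4
finger_force: 30.0
```

jog_arm(
  dp=[
    [0,0,0],
    [0,0,0],
    [0,0,0],
    [0,0,0],
    [0,0,0],
    [0,0,0],
  ],
  twist=[0,0,0,0,0,0],
  jaw=0.06,
)

```text
time: 17.62
tool_pos: [475.9, 193.9, 63.7]
tcp_rot: [3.142, 0.0, -2.912]
contact_force: [0.3, -1.0, -0.5]
grip_width: 60.3
finger_force: 0.0
```

jog_arm(
  dp=[
    [0,0,-0.03],
    [0,0,-0.05],
    [0,0,-0.05],
    [0,-0.05,0],
    [0,-0.05,0],
    [0,-0.05,0],
    [0,-0.05,0],
    [0,-0.05,0],
    [0,0,0],
    [0,0,0],
  ],
  twist=[0,0,0,0,0,0,0,0,0,0],
)

```text
time: 18.88
tool_pos: [532.4, -49.2, 193.5]
tcp_rot: [3.141, -0.0, -2.913]
contact_force: [0.4, 0.7, -0.1]
grip_width: 59.8
finger_force: 0.0
```

```bash
python3 - <<'E'
from h import *
c=lambda im,u,v,w,h,k:cv2.resize(im[v:v+h,u:u+w],None,fx=k,fy=k,interpolation=cv2.INTER_CUBIC)
s=bot.capture('scene');t=bot.capture('top')
cv2.imwrite('pics/f.png',np.hstack([c(s,380,190,80,110,5),c(t,210,90,80,110,5)]))
for z in (59,98):
  P=[476,193,z];print(z,(proj('scene',P)-[380,190])*5,(proj('top',P)-[210,90])*5+[400,0])
E
```

```text
59 [141.99958864 168.1113531 ] [605.73394601 459.60287937]
98 [154.97082167 128.04015518] [592.13177916 446.21864205]
```

View pics/f.png

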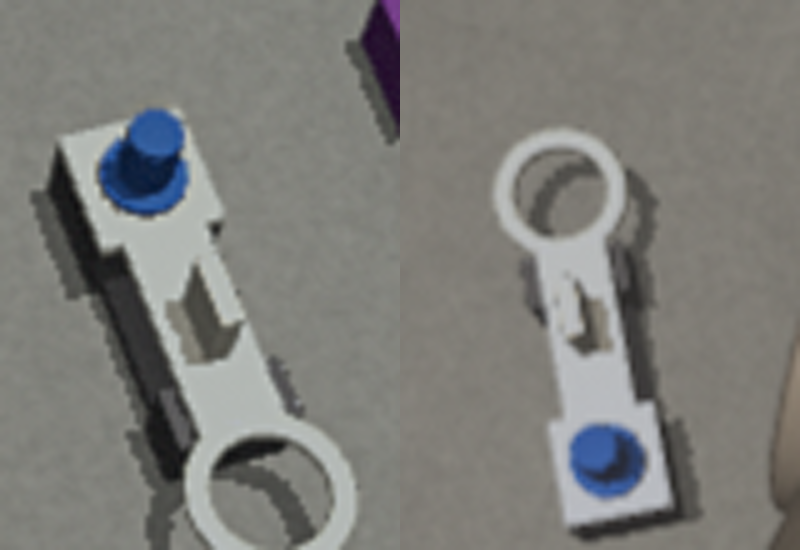

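The blue collar sits flat on the arm at about (144,172) in the left crop. The knob top, at about (155,132), is upright over it and as predicted. The arm still lies on both pillars and the gripper is clear, so I hand the job in.

```bash
python3 -c "
from plant import bot
print(bot.close_job())"
```

```text
the job is handed in; nothing more can be done
None
```

The job is handed in after about 19 s of robot time: the last pictures show the white arm flat on both pillars of the dark stand and the blue thumbscrew seated through both holes, and the black screw was not touched; no verdict came back.

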